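Stack a post foot on the tacking jig

ROBOT

A 6-joint arm with a two-finger parallel gripper is mounted at the origin on the work surface. World frame = base frame: x ahead of the robot, y to its left, z up, the work surface at z = 0. Lengths are in mm, angles in rad, forces in N, time in s.
With the tool pointing down it reaches from about 250 to 775 mm from the base axis. Payload 4 kg.
Tool frame: the origin (TCP) lies at the very end of the fingers, on their centre line; the grasp point (between the pads) lies arm.tcp_to_grasp behind it (arm.tcp_to_grasp is the distance from the TCP to the grasp point, in mm); z points along the fingers, y is the line along which they close (so a half turn about z gives the same grasp; the last joint's range is limited). The gripper opens to 94 mm and grips with 3 to 60 N. Pads are 16 mm wide; open, the fingers measure 119 mm over their backs; the gripper's body (75 mm by 177 mm) begins 78 mm behind the grasp point.
Start: joints at [1.155, 0.087, 1.371, -0, 1.684, -0.103], TCP at [169.258, 523.328, 205.506] pointing down, gripper open.
Joint ranges: [-3.1, 3.1], [-0.76, 2.03], [0.27, 2.55], [-1.08, 4.22], [0.17, 2.65], [-2.57, 2.57]. Speed limits (rad/s): [2.79, 2.79, 3.14, 3.14, 3.14, 3.14].

INTERFACE

Orientations are given as [roll, pitch, yaw] about the fixed x, y, z axes, in that order (R = Rz(yaw) Ry(pitch) Rx(roll)).
In Python, from cell import arm gives the robot as it stands.
- The arm moves only by the tool move_arm, never from a script. Its argument "deltas" is one flat list of numbers, 6 for each row, row after row: the shift along the tool's x, y, z in m, then the turn, a rotation vector about the tool's x, y, z in units of 10 degrees (1.0 is 10 degrees). In form: [tx, ty, tz, rx, ry, rz, tx, ty, tz, rx, ry, rz, ...]. A call has exactly 8 rows; each row is the pose to reach, as a shift and turn from the pose commanded when the call began, along the tool's axes at that moment; what a row does not reach only later rows make up. A row lasts 1/8 s, in which the tool goes at most 62.5 mm and 10.7 degrees, less where a joint would pass 70% of its speed; a pose out of reach is approached as far as the arm can. A call with a gripper value outside its range is refused whole. "jaw" is the finger opening in m, from 0 to 0.094, set as the call begins (left out, the last holds). The fingers move at their own pace and stop on an object; "squeeze" is the grip in N (left out, the last holds). Time passes only in rows, so rows that repeat a pose let the fingers close, or fill a call up. It gives the time, the measured TCP pose, the force, the opening and the grip force at its end, in the units of the state.
- arm.state(): the state, without advancing time (a new reading comes with each control period).
- arm.snapshot(name): name is "side" or "top"; returns a dict with "color" (400x640x3 uint8, red, green, blue), "range_z" (400x640 float32, mm along the optical axis (not along the pixel's ray), 0 where there is no reading), "fx", "fy", "cx", "cy" (pixels), "T" (4x4, takes a point from camera to world coordinates). Camera axes: x right, y down, z forward; pixel columns grow to the right and rows downward; lengths in mm; the calibration is good to about 2 mm. A picture is of the moment at which its call begins.
- arm.sign_off(): hands the job in; it is judged then, once.
The state is a dict: "t": time; "joints": joint angles; "dq": joint speeds; "effort": joint torques, N m; "ee_pos": TCP position; "tcp_rot": TCP orientation; "force": force on the tool from outside, world axes, zero at the start; "wrist_torque": the same for the moment, N m; "opening": finger opening in mm; "finger_force": force on a finger pad.
Only numpy, scipy, OpenCV 4.12 (cv2) and the standard library are available. Lean on these libraries where they do the work, as an engineer would, in place of code of your own. Each camera call takes 0.05 s, during which the arm holds its last target. There are 200 camera calls.

TASK

Build the post foot on the tacking jig, ready for tack welding: first lay the square plate flat over the jig's pin, then stand the long tube on it around the pin, then lay the round plate on the tube, and last set the short collar on the round plate. Keep every part centred over the pin to within a centimetre, set the parts down rather than dropping them, and leave the hammer, brush and can where they are.

Things in the scene. Friction and masses are not known exactly. Their poses are not given: they have to be found in the camera images.
- jig: Tacking jig, fixed to the bench: a round aluminium disc 100 mm in diameter and 15 mm high with one dark upright pin in its centre, 12 mm in diameter, standing 30 mm above the disc (its top is 45 mm above the bench), the top 6 mm tapered. Origin: centre of the disc's underside, on the bench; z up, along the pin.
- square_plate: Loose bare-steel square plate, 60 x 60 mm and 12 mm thick, with a 30 mm through hole in its centre, lying flat, about 0.28 kg. Origin: centre of its underside; x and y along its sides, z up. Any turn about the pin is right.
- long_tube: Loose bare-steel tube standing on end, 44 mm outside diameter, 30 mm bore, 45 mm tall, about 0.28 kg. Origin: centre of its lower end; z up along its axis.
- round_plate: Loose bare-steel round plate, 58 mm in diameter and 10 mm thick, with a 24 mm through hole in its centre, lying flat, about 0.17 kg. Origin: centre of its underside; z up.
- short_collar: Loose bare-steel collar standing on end, 36 mm outside diameter, 24 mm bore, 20 mm tall (thinner and shorter than the tube), about 0.09 kg. Origin: centre of its lower end; z up.
- hammer: Bystander: hammer with a wooden handle, about 260 mm long, lying on the bench at the far side, handle along its x axis. Not part of the job.
- brush: Bystander: flat brush with a wooden handle, about 200 mm long, lying on the bench at the right side. Not part of the job.
- can: Bystander: closed can, 66 mm in diameter, 150 mm tall, standing at the left side. Origin: centre of its underside. Not part of the job.
Mind the look-alikes: they are no part of the job. Leave any pink or yellow look-alike of the round_plate alone.

How it is judged:
By the outcome, as a careful person would: the job done as asked, in the order asked, and still so for the second after the job is handed in, with the robot touching nothing.
It also fails if it takes over 99 s, if anything falls off the work surface, if the arm or the gripper's body presses on something with over 40 N, if the wrist force passes 120 N, or if a joint passes its speed limit or range.

## Working session

There is one attempt and no reset: what is moved stays moved. The work goes in short steps, Python scripts to look and compute and a tool call to move; the robot and the scene stay as the last step left them, time stands still between calls to the robot, and variables do not carry over. Pictures are saved under pics/ and viewed, at most 14 in all, crops included, and the job is handed in when it is done.

Besides the shell and the picture viewer there is one more tool, called after "Call:" by a JSON object that holds its "fn" and its "kwargs". move_arm: Moves the arm, as the interface text tells. Its arguments: {"type":"object","properties":{"deltas":{"type":"array","items":{"type":"number"}},"jaw":{"type":"number"},"squeeze":{"type":"number"}},"required":["deltas"]}

```bash
ls; mkdir -p pics; python3 - <<'E'
from cell import arm
import cv2,numpy as np,pickle
s=arm.state();print(s,arm.tcp_to_grasp)
for n in("top","side"):
    d=arm.snapshot(n);pickle.dump(d,open(n+".pkl","wb"));cv2.imwrite(f"pics/{n}0.png",d["color"][...,::-1]);print(n,d["fx"],d["fy"],d["cx"],d["cy"],d["T"].round(3).tolist())
E
```

```text
pics
{'t': 0.0, 'joints': array([ 1.15488573e+00,  8.79280416e-02,  1.37227319e+00, -1.35502318e-05,
        1.68360256e+00, -1.03106614e-01]), 'dq': array([-3.69052928e-04, -2.17143891e-03, -7.05643330e-04,  6.26560390e-06,
        1.43873354e-03, -2.16571126e-03]), 'effort': array([ 4.80682775e-04, -3.40182602e+01, -3.02426040e+01,  7.17076147e-02,
        3.30380606e-02, -2.00905392e-04]), 'ee_pos': array([169.03391436, 522.78909184, 204.30932415]), 'tcp_rot': array([-3.13939188e+00, -2.14182738e-04,  2.82878693e+00]), 'force': array([-0.15087882,  0.28759871,  0.10764984]), 'wrist_torque': array([-0.02604739, -0.00179656, -0.01992363]), 'finger_force': 0.0, 'opening': 93.83361877993728} 18.8
top 449.16254668477836 449.16254668477836 322.5621398962324 195.79066100502783 [[0.026, -0.995, 0.097, 471.692], [-1.0, -0.025, 0.008, 16.2], [-0.005, -0.097, -0.995, 1393.134], [0.0, 0.0, 0.0, 1.0]]
side 434.7182270706408 434.7182270706408 321.9439911354227 201.80281306534775 [[0.793, -0.419, 0.442, 114.452], [-0.609, -0.555, 0.567, -600.831], [0.008, -0.719, -0.695, 779.278], [0.0, 0.0, 0.0, 1.0]]
```

View pics/top0.png

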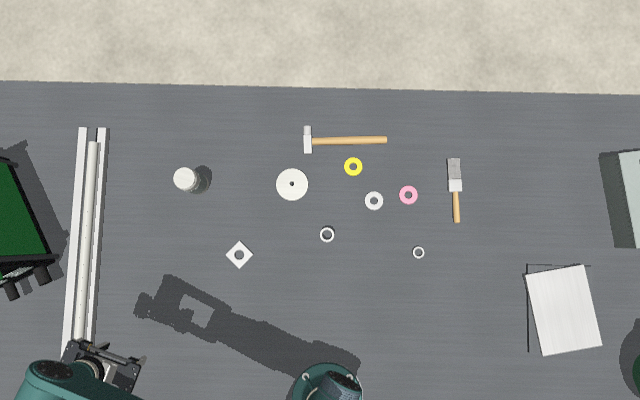

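View pics/side0.png

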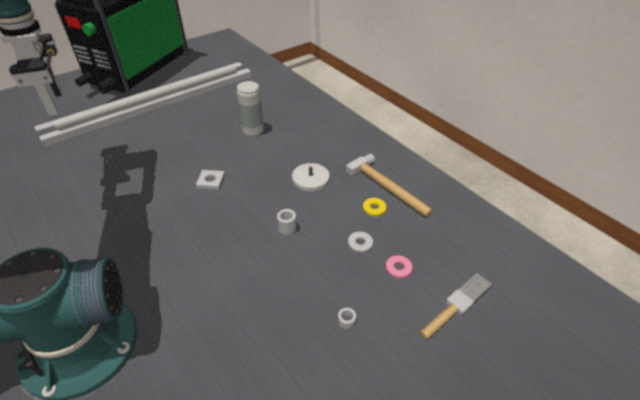

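Top view: jig disc (292,184) and square plate (239,255). The long tube is at (327,234) and the collar at (419,252). There are three candidates for the round plate: grey (374,201), yellow (353,167) and pink (409,195). I choose the bare-steel grey one and will check it in a close crop.

```bash
cat > h.py <<'E'
import numpy as np,cv2,pickle
def ray(d,u,v,z):
    T=d["T"];r=T[:3,:3]@[(u-d["cx"])/d["fx"],(v-d["cy"])/d["fy"],1];o=T[:3,3]
    return o+r*(z-o[2])/r[2]
def heights(d):
    v,u=np.indices(d["range_z"].shape);z=d["range_z"]
    P=np.stack([(u-d["cx"])/d["fx"]*z,(v-d["cy"])/d["fy"]*z,z],-1)
    return P@d["T"][:3,:3].T+d["T"][:3,3]
E
python3 - <<'E'
from h import *
seeds={"jig":(292,184,15),"sq":(239,255,12),"tube":(327,234,45),"rp":(374,201,10),"col":(419,252,20),"yel":(353,167,10),"pink":(409,195,10)}
seedS={"jig":(311,177,15),"sq":(210,179,12),"tube":(287,216,45),"rp":(360,241,10),"col":(347,314,20)}
for cam,S in(("top",seeds),("side",seedS)):
    d=pickle.load(open(cam+".pkl","rb"));P=heights(d)
    for n,(u,v,z) in S.items():
        w=26 
        X=P[v-w:v+w,u-w:u+w].reshape(-1,3); t=X[(abs(X[:,2]-z)<4)&(np.hypot(*(X[:,:2]-ray(d,u,v,z)[:2]).T)<60)]
        c,r=cv2.minEnclosingCircle(t[:,:2].astype(np.float32))
        print(cam,n,len(t),"mean",t.mean(0).round(1),"circ",np.round(c,1),round(r,1),"rect",cv2.minAreaRect(t[:,:2].astype(np.float32)),"seed",ray(d,u,v,z).round(1))
d=pickle.load(open("top.pkl","rb"))
cv2.imwrite("pics/crop.png",cv2.resize(d["color"][150:275,225:435,::-1],None,fx=3.8,fy=3.8,interpolation=cv2.INTER_CUBIC))
E
```

```text
top jig 658 mean [640.2 123.5  15. ] circ [640.7 123.5] 49.7 rect ((641.209716796875, 124.05269622802734), (96.74103546142578, 96.337158203125), 1.2780194282531738) seed [639.7 122.4  15. ]
top sq 270 mean [421.1 277.6  12.1] circ [415.8 272.7] 45.0 rect ((415.71405029296875, 271.20977783203125), (79.84406280517578, 63.099571228027344), 51.81624221801758) seed [417.8 277.4  12. ]
top tube 80 mean [487.8  12.   44.6] circ [488.1  12. ] 21.4 rect ((488.0951843261719, 12.025619506835938), (40.174224853515625, 40.179718017578125), 46.39502716064453) seed [488.1  10.5  45. ]
top rp 207 mean [ 596.2 -130.9    9.9] circ [ 590.6 -131.5] 58.6 rect ((589.0836181640625, -129.3449249267578), (101.2753677368164, 93.75204467773438), 10.517826080322266) seed [ 593.8 -132.2   10. ]
top col 52 mean [ 442.7 -266.9   19.8] circ [ 441.9 -266.6] 17.7 rect ((442.0596618652344, -266.7713623046875), (31.966588973999023, 32.69001770019531), 18.821182250976562) seed [ 441.2 -269.7   20. ]
top yel 198 mean [701.7 -64.9  10. ] circ [702.  -64.9] 56.4 rect ((703.778076171875, -62.13077926635742), (95.92786407470
[... 543 characters left out ...]
2031, 278.4982604980469), (62.60932922363281, 61.41958999633789), 47.7554817199707) seed [416.7 274.6  12. ]
side tube 140 mean [483.8  10.9  45.7] circ [483.7  12.8] 23.6 rect ((484.0001525878906, 11.29847526550293), (42.66790008544922, 39.94447708129883), 55.64775848388672) seed [486.6   9.   45. ]
side rp 330 mean [ 592.  -132.6   11.4] circ [ 598.3 -142.7] 41.1 rect ((593.2078247070312, -137.9404296875), (71.53254699707031, 63.15290832519531), 65.20795440673828) seed [ 594.3 -131.5   10. ]
side col 146 mean [ 437.9 -268.    20.9] circ [ 438.2 -267.3] 18.1 rect ((438.2901916503906, -267.1949462890625), (35.29615020751953, 33.760032653808594), 60.88823699951172) seed [ 441.8 -265.9   20. ]
```

View pics/crop.png

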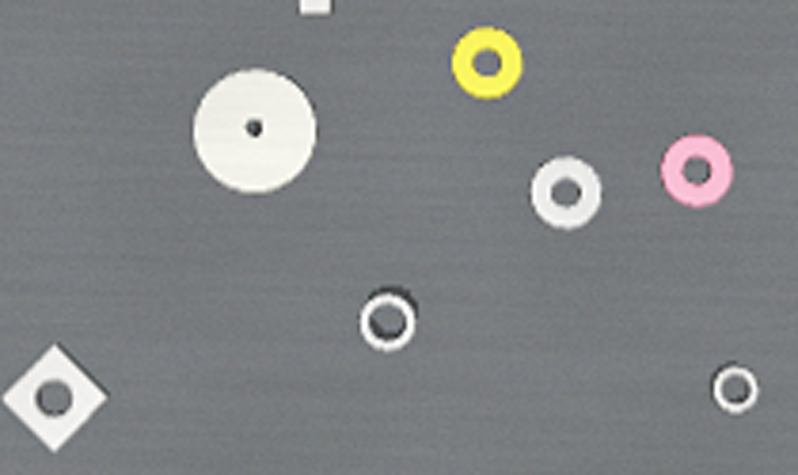

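The crop confirms it: the grey round plate with a hole is at crop (566,192), which is about (374,200) in the full picture. Yellow (487,63) and pink (697,171) are the look-alikes. Next I'll refine the centres from the contours.

```bash
cat >> h.py <<'E'
def blob(d,u,v,z,w=30,thr=150):
    """bright, unsaturated blob nearest pixel (u,v): contour on plane z -> world outline"""
    c=d["color"][v-w:v+w,u-w:u+w];k=6
    g=cv2.resize(c.min(2),None,fx=k,fy=k,interpolation=cv2.INTER_CUBIC)
    cs,_=cv2.findContours((g>thr).astype(np.uint8),cv2.RETR_EXTERNAL,cv2.CHAIN_APPROX_NONE)
    cs=[x for x in cs if cv2.contourArea(x)>80*k]
    b=max(cs,key=lambda q:cv2.pointPolygonTest(q,(w*k,w*k),True))[:,0]
    px=(b+.5)/k-.5+[u-w,v-w]
    return np.array([ray(d,*p,z)[:2] for p in px],np.float32)
def goto(s,xyz,yaw=None):
    """tool-axis shift (m) and rz (10deg units) from the measured pose"""
    from scipy.spatial.transform import Rotation as R
    r=R.from_euler("xyz",s["tcp_rot"]);t=r.inv().apply(np.array(xyz)-s["ee_pos"])/1000
    o=t.round(4).tolist()
    if yaw is not None:
        q=(r.inv()*R.from_euler("xyz",[np.pi,0,yaw])).as_rotvec(degrees=True)/10;o+=q.round(3).tolist()
    return o
E
python3 - <<'E'
from h import *
from cell import arm
seeds={"jig":(292,184,15),"sq":(239,255,12),"tube":(327,234,45),"rp":(374,201,10),"col":(419,252,20)}
seedS={"jig":(311,177,15),"sq":(210,179,12),"tube":(287,216,45),"rp":(360,241,10),"col":(347,314,20)}
for cam,S in(("top",seeds),("side",seedS)):
    d=pickle.load(open(cam+".pkl","rb"))
    for n,(u,v,z) in S.items():
        b=blob(d,u,v,z);(c,sz,a)=cv2.minAreaRect(b)
        e=cv2.fitEllipse(b); print(cam,n,"rect",np.round(c,1),np.round(sz,1),round(a,1),"ell",np.round(e[0],1),np.round(e[1],1))
d=pickle.load(open("top.pkl","rb")); print("pin",ray(d,225+254.5/3.8,150+128/3.8,45))
print(goto(arm.state(),[418,277.5,120],np.pi*3/4))
E
```

```text
top jig rect [639.7 123.8] [101.  100.6] 46.6 ell [639.7 123.8] [ 99.9 101.5]
top sq rect [419.5 278.1] [63.2 62.2] 46.8 ell [419.6 278.3] [72.  73.7]
top tube rect [486.6  12. ] [44.4 44.1] 39.2 ell [486.6  11.9] [43.6 44.6]
top rp rect [ 596.  -130.6] [58.4 59. ] 61.0 ell [ 596.  -130.9] [57.6 59.2]
top col rect [ 441.  -267.3] [36.2 36.1] 29.3 ell [ 440.7 -267.4] [35.3 36.7]
side jig rect [639.1 124.3] [101.6 100. ] 53.0 ell [638.9 124.6] [ 99.6 101.9]
side sq rect [418.5 280.5] [63.5 61.4] 47.3 ell [418.8 280.4] [70.7 72. ]
side tube rect [485.9  12.4] [44.8 42.9] 52.9 ell [485.8  12.4] [42.8 45. ]
side rp rect [ 595.3 -130.6] [58.5 56.8] 50.0 ell [ 595.1 -130.5] [56.8 58.5]
side col rect [ 439.5 -267.5] [35.5 34.5] 52.7 ell [ 439.4 -267.4] [34.4 35.9]
pin [636.98796446 120.15649289  45.        ]
[-0.3124, -0.1567, 0.0847, -0.011, 0.002, 2.707]
```

```bash
python3 -c "
from h import *
from cell import arm
print(goto(arm.state(),[419,279,60],2.388))"
```

```text
[-0.3129, -0.1548, 0.1447, -0.011, 0.002, 2.525]
```

Call:
{"fn": "move_arm", "kwargs": {"deltas": [-0.031, -0.015, 0.014, 0, 0, 0.25, -0.078, -0.039, 0.036, 0, 0, 0.63, -0.128, -0.063, 0.059, 0, 0, 1.03, -0.178, -0.088, 0.082, 0, 0, 1.44, -0.228, -0.113, 0.105, 0, 0, 1.84, -0.275, -0.136, 0.127, 0, 0, 2.22, -0.303, -0.15, 0.14, -0.01, 0, 2.44, -0.313, -0.155, 0.145, -0.011, 0, 2.525], "jaw": 0.08}}

```text
t: 1.1
ee_pos: [419.5, 277.9, 59.0]
tcp_rot: [-3.141, -0.002, 2.385]
force: [-0.7, 0.2, -1.2]
opening: 79.8
finger_force: 0.0
```

```bash
python3 - <<'E'
from h import *
from cell import arm
s=arm.state();print(s['t'],s['ee_pos'],s['tcp_rot'],s['opening'],s['force'])
print(goto(s,[419,279,3],2.388))
d=arm.snapshot("side");cv2.imwrite("pics/a1.png",cv2.resize(d["color"][80:280,110:310,::-1],None,fx=3,fy=3))
E
```

```text
1.1 [419.46613541 277.93454494  59.02383033] [-3.14098782e+00 -1.53453591e-03  2.38511939e+00] 79.83222235851429 [-0.6951209   0.18133273 -1.1881565 ]
[0.001, 0.0005, 0.056, -0.003, -0.009, -0.017]
```

View pics/a1.png

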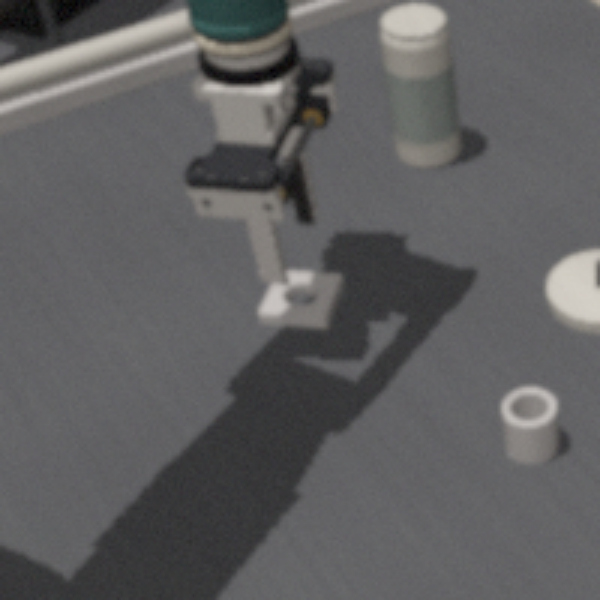

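The crop shows the fingers straddling the square plate (crop 300,297), in line with its sides. Going down and gripping.

Call:
{"fn": "move_arm", "kwargs": {"deltas": [0, 0, 0.008, 0, 0, 0, 0.001, 0, 0.02, 0, 0, 0, 0.001, 0, 0.032, 0, 0, 0, 0.001, 0, 0.042, 0, 0, 0, 0.001, 0, 0.049, 0, 0, 0, 0.001, 0, 0.053, 0, 0, 0, 0.001, 0, 0.055, 0, 0, 0, 0.001, 0, 0.055, 0, 0, 0]}}

```text
t: 2.15
ee_pos: [418.9, 280.3, 5.6]
tcp_rot: [3.139, -0.0, 2.388]
force: [0.6, -0.4, 0.7]
opening: 80.3
finger_force: 0.0
```

Call:
{"fn": "move_arm", "kwargs": {"deltas": [0, 0, 0, 0, 0, 0, 0, 0, 0, 0, 0, 0, 0, 0, 0, 0, 0, 0, 0, 0, 0, 0, 0, 0, 0, 0, 0, 0, 0, 0, 0, 0, 0, 0, 0, 0, 0, 0, 0, 0, 0, 0, 0, 0, 0, 0, 0, 0], "jaw": 0.05, "squeeze": 30}}

```text
t: 3.15
ee_pos: [418.4, 280.0, 5.7]
tcp_rot: [3.141, -0.0, 2.388]
force: [-3.4, -2.7, 5.3]
opening: 59.9
finger_force: 30.0
```

Call:
{"fn": "move_arm", "kwargs": {"deltas": [0, 0, -0.005, 0, 0, 0, 0, 0, -0.015, 0, 0, 0, 0, 0, -0.03, 0, 0, 0, 0, 0, -0.045, 0, 0, 0, 0, 0, -0.06, 0, 0, 0, 0, 0, -0.072, 0, 0, 0, 0, 0, -0.08, 0, 0, 0, 0, 0, -0.08, 0, 0, 0]}}

```text
t: 4.15
ee_pos: [419.0, 280.4, 86.2]
tcp_rot: [3.138, 0.0, 2.388]
force: [0.3, -0.1, -1.9]
opening: 59.3
finger_force: 30.0
```

```bash
python3 - <<'E'
from h import *
from cell import arm
s=arm.state();print(s['t'],s['ee_pos'],s['tcp_rot'],s['opening'],s['force'])
print(goto(s,[639.5,124,85],2.388))
E
```

```text
4.15 [419.03968613 280.39214109  86.246481  ] [3.13829779e+00 4.22646386e-05 2.38803009e+00] 59.2716584727537 [ 0.27003932 -0.09366183 -1.94902145]
[-0.2678, 0.0368, 0.0014, 0.019, 0.0, 0.0]
```

Call:
{"fn": "move_arm", "kwargs": {"deltas": [-0.02, 0.003, 0, 0, 0, 0, -0.06, 0.008, 0, 0, 0, 0, -0.11, 0.015, 0, 0, 0, 0, -0.16, 0.022, 0, 0, 0, 0, -0.205, 0.028, 0, 0, 0, 0, -0.24, 0.033, 0, 0, 0, 0, -0.26, 0.036, 0, 0, 0, 0, -0.268, 0.037, 0, 0, 0, 0]}}

```text
t: 5.15
ee_pos: [640.3, 121.6, 83.8]
tcp_rot: [3.142, -0.001, 2.386]
force: [0.5, 0.5, -2.6]
opening: 59.4
finger_force: 30.0
```

Call:
{"fn": "move_arm", "kwargs": {"deltas": [0, 0, 0, 0, 0, 0, 0, 0, 0.002, 0, 0, 0, 0, 0, 0.006, 0, 0, 0, 0, 0, 0.012, 0, 0, 0, 0, 0, 0.017, 0, 0, 0, 0, 0, 0.02, 0, 0, 0, 0, 0, 0.02, 0, 0, 0, 0, 0, 0.02, 0, 0, 0]}}

```text
t: 6.15
ee_pos: [639.6, 123.8, 65.6]
tcp_rot: [3.139, -0.0, 2.388]
force: [0.6, -1.3, -2.7]
opening: 59.7
finger_force: 30.0
```

```bash
python3 - <<'E'
from h import *
from cell import arm
s=arm.state();print(s['t'],s['ee_pos'],s['tcp_rot'],s['opening'],s['force'])
print(goto(s,[639.5,124,20.7],2.388))
d=arm.snapshot("side");cv2.imwrite("pics/a2.png",cv2.resize(d["color"][80:230,210:410,::-1],None,fx=4,fy=4))
E
```

```text
6.15 [639.58121245 123.83711983  65.63106175] [ 3.13936689e+00 -1.88376021e-04  2.38809593e+00] 59.654756007557204 [ 0.57053262 -1.31918418 -2.71617079]
[0.0002, -0.0, 0.0449, 0.013, -0.001, 0.001]
```

View pics/a2.png

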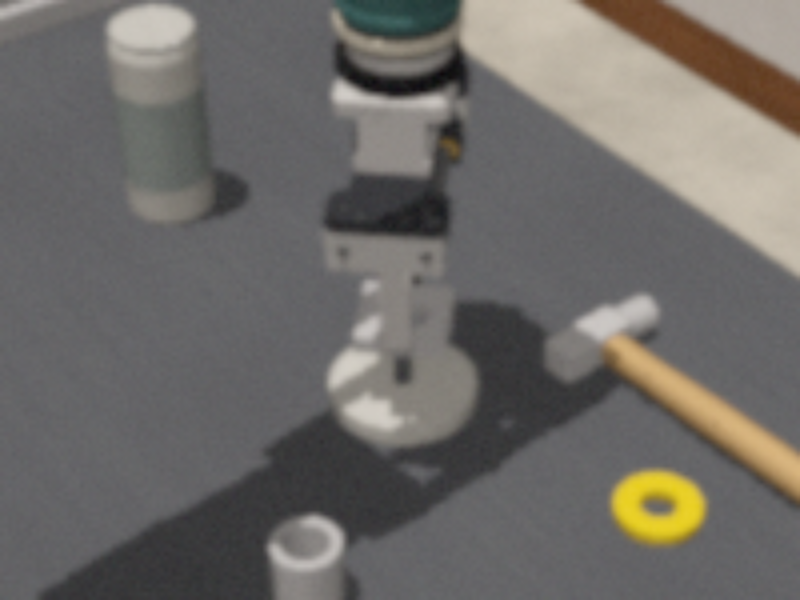

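The plate is partly hidden behind the finger (crop 370,310 to 440,310) and may be tilted, so I'll check it by depth.

```bash
python3 - <<'E'
from h import *
from cell import arm
d=arm.snapshot("side")
P=heights(d)
R=d["T"][:3,:3];t=d["T"][:3,3]
im=cv2.resize(d["color"][120:195,280:340,::-1],None,fx=8,fy=8,interpolation=cv2.INTER_CUBIC)
a=np.radians(46.8)
for z in(60,72):
    pts=[]
    for k in range(4):
        an=a+np.pi/4+k*np.pi/2;X=np.array([639.6+42.4*np.cos(an),123.8+42.4*np.sin(an),z])
        c=R.T@(X-t);pts.append(((c[0]/c[2]*d["fx"]+d["cx"]-280)*8,(c[1]/c[2]*d["fy"]+d["cy"]-120)*8))
    cv2.polylines(im,[np.int32(pts)],True,(0,0,255),1)
cv2.imwrite("pics/a3.png",im)
m=(abs(P[...,0]-639)<50)&(abs(P[...,1]-124)<50)&(P[...,2]>35)&(P[...,2]<85)
y=m.nonzero();q=P[m]
u=(q[:,:2]-[639.6,123.8])@np.array([[-.729,.684],[.684,.729]]).T
for lo in range(-40,40,8):
    s=q[(u[:,0]>=lo)&(u[:,0]<lo+8)&(abs(u[:,1])<26)]; 
    if len(s):print(lo,len(s),np.percentile(s[:,2],[5,25,50,75,95]).round())
E
```

```text
-32 35 [67. 73. 74. 75. 77.]
-24 42 [73. 74. 75. 75. 77.]
-16 32 [67. 73. 75. 76. 77.]
-8 14 [38. 68. 73. 74. 77.]
0 5 [35. 36. 38. 39. 41.]
8 4 [73. 73. 74. 74. 76.]
16 29 [72. 74. 75. 76. 76.]
24 27 [73. 74. 75. 76. 77.]
```

View pics/a3.png

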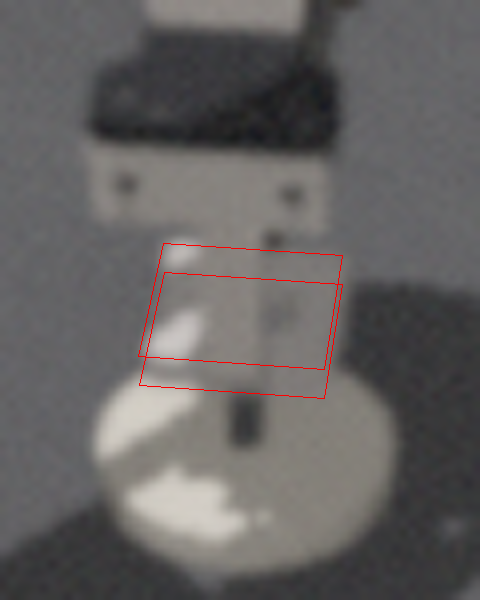

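The depth shows the plate level at about z 74 across its width, and the outline matches the expected one. Lowering.

Call:
{"fn": "move_arm", "kwargs": {"deltas": [0, 0, 0.004, 0, 0, 0, 0, 0, 0.012, 0, 0, 0, 0, 0, 0.02, 0, 0, 0, 0, 0, 0.028, 0, 0, 0, 0, 0, 0.035, 0, 0, 0, 0, 0, 0.04, 0, 0, 0, 0, 0, 0.042, 0, 0, 0, 0, 0, 0.043, 0, 0, 0]}}

```text
t: 7.25
ee_pos: [639.6, 123.9, 22.5]
tcp_rot: [3.139, -0.0, 2.388]
force: [0.2, -0.1, -2.7]
opening: 59.3
finger_force: 30.0
```

Call:
{"fn": "move_arm", "kwargs": {"deltas": [0, 0, 0.0005, 0, 0, 0, 0, 0, 0.001, 0, 0, 0, 0, 0, 0.0015, 0, 0, 0, 0, 0, 0.002, 0, 0, 0, 0, 0, 0.002, 0, 0, 0, 0, 0, 0.002, 0, 0, 0, 0, 0, 0.002, 0, 0, 0, 0, 0, 0.002, 0, 0, 0]}}

```text
t: 8.25
ee_pos: [639.5, 123.9, 20.7]
tcp_rot: [3.139, -0.0, 2.388]
force: [-1.1, 0.4, -0.2]
opening: 59.4
finger_force: 30.0
```

Call:
{"fn": "move_arm", "kwargs": {"deltas": [0, 0, 0, 0, 0, 0, 0, 0, 0, 0, 0, 0, 0, 0, 0, 0, 0, 0, 0, 0, 0, 0, 0, 0, 0, 0, 0, 0, 0, 0, 0, 0, -0.01, 0, 0, 0, 0, 0, -0.03, 0, 0, 0, 0, 0, -0.05, 0, 0, 0], "jaw": 0.075}}

```text
t: 9.25
ee_pos: [640.0, 123.9, 72.8]
tcp_rot: [3.138, 0.001, 2.388]
force: [0.3, 0.1, -0.0]
opening: 75.0
finger_force: 0.0
```

Call:
{"fn": "move_arm", "kwargs": {"deltas": [0, 0, -0.01, 0, 0, 0, 0, 0, -0.02, 0, 0, 0, 0, 0, -0.025, 0, 0, 0, 0, 0, -0.03, 0, 0, 0, 0, 0, -0.03, 0, 0, 0, 0, 0, -0.03, 0, 0, 0, 0, 0, -0.03, 0, 0, 0, 0, 0, -0.03, 0, 0, 0]}}

```text
t: 10.25
ee_pos: [639.2, 123.7, 100.1]
tcp_rot: [3.14, -0.001, 2.388]
force: [-0.4, -0.5, 0.0]
opening: 75.0
finger_force: 0.0
```

```bash
python3 - <<'E'
from h import *
from cell import arm
s=arm.state();print(s['t'],s['ee_pos'],s['tcp_rot'],s['opening'],s['force'])
print(goto(s,[486.3,12.2,100],2.388))
E
```

```text
10.25 [639.21996596 123.74445925 100.12466636] [ 3.14009629e+00 -8.20821338e-04  2.38805190e+00] 75.03470221782322 [-0.35009804 -0.46761188  0.00553852]
[0.0352, -0.186, -0.0001, 0.009, -0.005, 0.0]
```

Call:
{"fn": "move_arm", "kwargs": {"deltas": [0.004, -0.018, 0, 0, 0, 0, 0.01, -0.05, 0, 0, 0, 0, 0.017, -0.09, 0, 0, 0, 0, 0.024, -0.13, 0, 0, 0, 0, 0.03, -0.16, 0, 0, 0, 0, 0.034, -0.178, 0, 0, 0, 0, 0.035, -0.186, 0, 0, 0, 0, 0.035, -0.186, 0, 0, 0, 0]}}

```text
t: 11.25
ee_pos: [487.0, 12.1, 100.3]
tcp_rot: [3.139, 0.0, 2.388]
force: [0.4, 0.6, 0.0]
opening: 74.7
finger_force: 0.0
```

Call:
{"fn": "move_arm", "kwargs": {"deltas": [0, 0, 0.006, 0, 0, 0, 0, 0, 0.02, 0, 0, 0, 0, 0, 0.036, 0, 0, 0, 0, 0, 0.052, 0, 0, 0, 0, 0, 0.068, 0, 0, 0, 0, 0, 0.08, 0, 0, 0, 0, 0, 0.087, 0, 0, 0, 0, 0, 0.088, 0, 0, 0]}}

```text
t: 12.25
ee_pos: [486.4, 12.2, 11.6]
tcp_rot: [3.14, -0.001, 2.388]
force: [0.2, -0.1, 0.9]
opening: 75.0
finger_force: 0.0
```

Call:
{"fn": "move_arm", "kwargs": {"deltas": [0, 0, 0, 0, 0, 0, 0, 0, 0, 0, 0, 0, 0, 0, 0, 0, 0, 0, 0, 0, 0, 0, 0, 0, 0, 0, 0, 0, 0, 0, 0, 0, 0, 0, 0, 0, 0, 0, 0, 0, 0, 0, 0, 0, 0, 0, 0, 0], "jaw": 0.035, "squeeze": 30}}

```text
t: 13.25
ee_pos: [486.7, 11.9, 12.5]
tcp_rot: [3.14, 0.0, 2.388]
force: [-2.4, -1.6, 5.4]
opening: 43.7
finger_force: 30.0
```

```bash
python3 - <<'E'
from h import *
from cell import arm
s=arm.state();print(s['t'],s['ee_pos'],s['tcp_rot'],s['opening'],s['force'])
d=arm.snapshot("top")
cv2.imwrite("pics/a4.png",cv2.resize(d["color"][150:275,225:435,::-1],None,fx=3.8,fy=3.8,interpolation=cv2.INTER_CUBIC))
b=blob(d,292,184,27,w=26,thr=150);
P=heights(d);q=P[160:210,265:318].reshape(-1,3);q=q[(abs(q[:,2]-27)<4)];print(len(q),q.mean(0))
if len(q):print(cv2.minAreaRect(q[:,:2].astype(np.float32)))
E
```

```text
13.25 [486.72399283  11.90659259  12.47789451] [3.14009851e+00 3.97747269e-05 2.38811779e+00] 43.749731011100806 [-2.35695587 -1.58680008  5.37815368]
268 [642.45243845 124.04236779  26.674348  ]
((644.5756225585938, 124.99664306640625), (66.10517120361328, 64.94949340820312), 41.38812255859375)
```

View pics/a4.png

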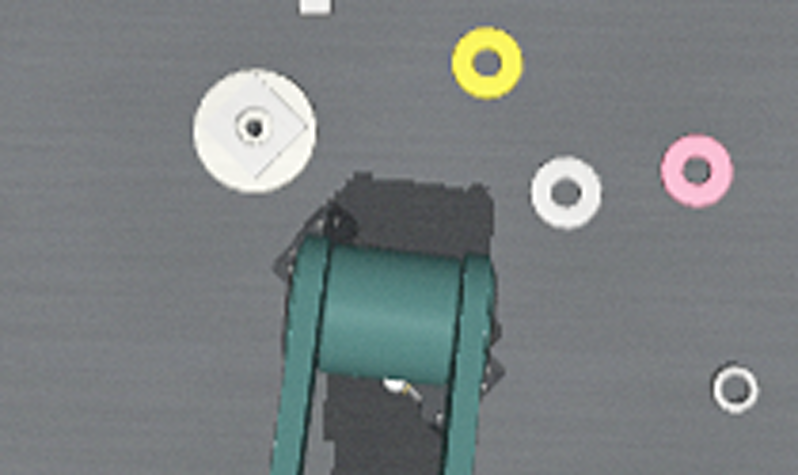

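The top view shows the square plate flat on the jig, with the pin in the middle of its hole at crop (255,127). Carrying the tube over.

Call:
{"fn": "move_arm", "kwargs": {"deltas": [0, 0, -0.004, 0, 0, 0, 0, 0, -0.014, 0, 0, 0, 0, 0, -0.026, 0, 0, 0, 0, 0, -0.04, 0, 0, 0, 0, 0, -0.054, 0, 0, 0, 0, 0, -0.065, 0, 0, 0, 0, 0, -0.07, 0, 0, 0, 0, 0, -0.07, 0, 0, 0]}}

```text
t: 14.3
ee_pos: [486.8, 12.1, 82.5]
tcp_rot: [3.139, 0.0, 2.388]
force: [0.6, 0.3, -3.3]
opening: 44.0
finger_force: 30.0
```

Call:
{"fn": "move_arm", "kwargs": {"deltas": [-0.004, 0.018, 0, 0, 0, 0, -0.01, 0.05, 0, 0, 0, 0, -0.017, 0.09, 0, 0, 0, 0, -0.024, 0.13, 0, 0, 0, 0, -0.03, 0.16, 0, 0, 0, 0, -0.034, 0.178, 0, 0, 0, 0, -0.035, 0.186, 0, 0, 0, 0, -0.035, 0.186, 0, 0, 0, 0]}}

```text
t: 15.3
ee_pos: [639.3, 124.3, 81.4]
tcp_rot: [3.141, -0.001, 2.389]
force: [0.0, -0.4, -2.8]
opening: 43.6
finger_force: 30.0
```

Call:
{"fn": "move_arm", "kwargs": {"deltas": [0, 0, 0, 0, 0, 0, 0, 0, 0, 0, 0, 0, 0, 0, 0.004, 0, 0, 0, 0, 0, 0.01, 0, 0, 0, 0, 0, 0.016, 0, 0, 0, 0, 0, 0.02, 0, 0, 0, 0, 0, 0.02, 0, 0, 0, 0, 0, 0.02, 0, 0, 0]}}

```text
t: 16.3
ee_pos: [639.6, 123.9, 62.6]
tcp_rot: [3.139, -0.0, 2.388]
force: [0.7, 0.2, -3.2]
opening: 43.9
finger_force: 30.0
```

```bash
python3 - <<'E'
from h import *
from cell import arm
s=arm.state();print(s['t'],s['ee_pos'],s['tcp_rot'],s['opening'],s['force'])
print(goto(s,[639.5,124,39.5],2.388))
E
```

```text
16.3 [639.56782048 123.87415011  62.57987198] [ 3.13943466e+00 -2.10716877e-04  2.38812285e+00] 43.862027607255314 [ 0.67390327  0.17942793 -3.17411689]
[0.0001, -0.0, 0.0231, 0.012, -0.001, 0.001]
```

Call:
{"fn": "move_arm", "kwargs": {"deltas": [0, 0, 0.003, 0, 0, 0, 0, 0, 0.008, 0, 0, 0, 0, 0, 0.013, 0, 0, 0, 0, 0, 0.017, 0, 0, 0, 0, 0, 0.02, 0, 0, 0, 0, 0, 0.021, 0, 0, 0, 0, 0, 0.0215, 0, 0, 0, 0, 0, 0.0215, 0, 0, 0]}}

```text
t: 17.3
ee_pos: [639.6, 123.9, 41.1]
tcp_rot: [3.139, -0.0, 2.388]
force: [0.4, 0.5, -2.0]
opening: 43.9
finger_force: 30.0
```

Call:
{"fn": "move_arm", "kwargs": {"deltas": [0, 0, 0.0004, 0, 0, 0, 0, 0, 0.0008, 0, 0, 0, 0, 0, 0.0012, 0, 0, 0, 0, 0, 0.0016, 0, 0, 0, 0, 0, 0.002, 0, 0, 0, 0, 0, 0.002, 0, 0, 0, 0, 0, 0.002, 0, 0, 0, 0, 0, 0.002, 0, 0, 0]}}

```text
t: 18.3
ee_pos: [639.5, 123.9, 39.6]
tcp_rot: [3.139, -0.0, 2.388]
force: [-3.2, -0.7, 2.5]
opening: 43.6
finger_force: 30.0
```

Call:
{"fn": "move_arm", "kwargs": {"deltas": [0, 0, 0, 0, 0, 0, 0, 0, 0, 0, 0, 0, 0, 0, 0, 0, 0, 0, 0, 0, 0, 0, 0, 0, 0, 0, 0, 0, 0, 0, 0, 0, -0.01, 0, 0, 0, 0, 0, -0.03, 0, 0, 0, 0, 0, -0.05, 0, 0, 0], "jaw": 0.075}}

```text
t: 19.3
ee_pos: [640.0, 123.9, 91.3]
tcp_rot: [3.138, 0.001, 2.388]
force: [-0.0, -0.3, -0.1]
opening: 75.3
finger_force: 0.0
```

Call:
{"fn": "move_arm", "kwargs": {"deltas": [0, 0, -0.01, 0, 0, 0, 0, 0, -0.02, 0, 0, 0, 0, 0, -0.025, 0, 0, 0, 0, 0, -0.03, 0, 0, 0, 0, 0, -0.03, 0, 0, 0, 0, 0, -0.03, 0, 0, 0, 0, 0, -0.03, 0, 0, 0, 0, 0, -0.03, 0, 0, 0]}}

```text
t: 20.3
ee_pos: [639.2, 123.7, 118.6]
tcp_rot: [3.14, -0.001, 2.388]
force: [-0.1, -0.5, 0.5]
opening: 75.1
finger_force: 0.0
```

```bash
python3 - <<'E'
from h import *
from cell import arm
s=arm.state();print(s['t'],s['ee_pos'],s['tcp_rot'],s['opening'],s['force'])
print(goto(s,[595.7,-130.6,110],2.388))
E
```

```text
20.3 [639.21014284 123.74469296 118.62196781] [ 3.14007437e+00 -7.95461368e-04  2.38808709e+00] 75.14920952286096 [-0.09067128 -0.46972785  0.4696847 ]
[-0.1423, -0.2153, 0.0082, 0.009, -0.005, 0.0]
```

Call:
{"fn": "move_arm", "kwargs": {"deltas": [-0.012, -0.018, 0.001, 0, 0, 0, -0.037, -0.056, 0.002, 0, 0, 0, -0.065, -0.099, 0.004, 0, 0, 0, -0.093, -0.141, 0.005, 0, 0, 0, -0.117, -0.178, 0.007, 0, 0, 0, -0.134, -0.203, 0.008, 0, 0, 0, -0.141, -0.214, 0.008, 0, 0, 0, -0.142, -0.215, 0.008, 0, 0, 0]}}

```text
t: 21.3
ee_pos: [595.5, -131.0, 110.5]
tcp_rot: [3.139, -0.001, 2.387]
force: [0.4, 0.4, -1.4]
opening: 74.9
finger_force: 0.0
```

Call:
{"fn": "move_arm", "kwargs": {"deltas": [0, 0, 0.006, 0, 0, 0, 0, 0, 0.018, 0, 0, 0, 0, 0, 0.034, 0, 0, 0, 0, 0, 0.05, 0, 0, 0, 0, 0, 0.064, 0, 0, 0, 0, 0, 0.075, 0, 0, 0, 0, 0, 0.08, 0, 0, 0, 0, 0, 0.08, 0, 0, 0]}}

```text
t: 22.3
ee_pos: [595.8, -130.1, 30.2]
tcp_rot: [3.14, -0.001, 2.388]
force: [0.5, 0.0, -0.1]
opening: 75.2
finger_force: 0.0
```

```bash
python3 - <<'E'
from h import *
from cell import arm
s=arm.state();print(s['t'],s['ee_pos'],s['tcp_rot'],s['opening'],s['force'])
print(goto(s,[595.7,-130.6,3],2.388))
d=arm.snapshot("side");cv2.imwrite("pics/a5.png",cv2.resize(d["color"][130:290,260:460,::-1],None,fx=3.7,fy=3.7))
E
```

```text
22.3 [ 595.83246167 -130.10052365   30.21656132] [ 3.13980262e+00 -7.70721251e-04  2.38796763e+00] 75.19159510185665 [ 0.49085163  0.04507706 -0.13304671]
[-0.0003, -0.0005, 0.0272, 0.01, -0.004, -0.0]
```

View pics/a5.png

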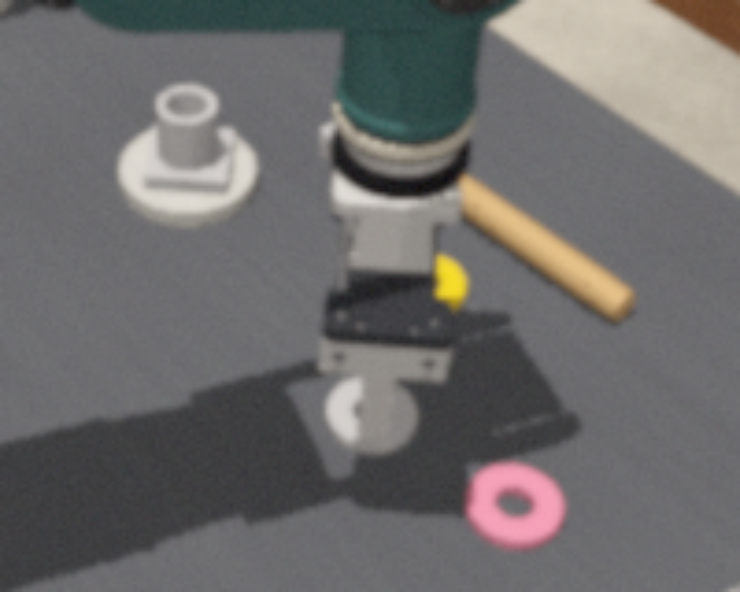

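The tube stands centred on the plate, crop (187,105) to (187,165). The fingers straddle the grey round plate (372,412), clear of pink and yellow.

Call:
{"fn": "move_arm", "kwargs": {"deltas": [0, 0, 0.003, 0, 0, 0, 0, 0, 0.008, 0, 0, 0, 0, 0, 0.014, 0, 0, 0, 0, 0, 0.019, 0, 0, 0, 0, 0, 0.023, 0, 0, 0, 0, 0, 0.025, 0, 0, 0, 0, 0, 0.026, 0, 0, 0, 0, 0, 0.026, 0, 0, 0]}}

```text
t: 23.35
ee_pos: [596.0, -130.0, 4.5]
tcp_rot: [3.14, -0.0, 2.388]
force: [0.7, -0.7, -0.1]
opening: 75.1
finger_force: 0.0
```

Call:
{"fn": "move_arm", "kwargs": {"deltas": [0, 0, 0, 0, 0, 0, 0, 0, 0, 0, 0, 0, 0, 0, 0, 0, 0, 0, 0, 0, 0, 0, 0, 0, 0, 0, 0, 0, 0, 0, 0, 0, 0, 0, 0, 0, 0, 0, 0, 0, 0, 0, 0, 0, 0, 0, 0, 0], "jaw": 0.05, "squeeze": 30}}

```text
t: 24.35
ee_pos: [595.9, -130.2, 4.6]
tcp_rot: [3.14, -0.0, 2.388]
force: [-1.6, -1.8, 1.3]
opening: 55.7
finger_force: 30.0
```

Call:
{"fn": "move_arm", "kwargs": {"deltas": [0, 0, -0.006, 0, 0, 0, 0, 0, -0.022, 0, 0, 0, 0, 0, -0.042, 0, 0, 0, 0, 0, -0.064, 0, 0, 0, 0, 0, -0.085, 0, 0, 0, 0, 0, -0.102, 0, 0, 0, 0, 0, -0.11, 0, 0, 0, 0, 0, -0.11, 0, 0, 0]}}

```text
t: 25.35
ee_pos: [596.1, -130.2, 115.1]
tcp_rot: [3.139, 0.0, 2.388]
force: [0.7, 0.2, -1.4]
opening: 56.3
finger_force: 30.0
```

```bash
python3 - <<'E'
from h import *
from cell import arm
s=arm.state();print(s['t'],s['ee_pos'],s['tcp_rot'],s['opening'],s['force'])
print(goto(s,[639.5,124,114],2.388))
E
```

```text
25.35 [ 596.12708493 -130.20263021  115.07763088] [3.13909709e+00 4.68561654e-04 2.38817686e+00] 56.30100517692491 [ 0.6780447   0.21047159 -1.37882565]
[0.1423, 0.2151, 0.0015, 0.014, 0.003, 0.001]
```

The opening is 56 mm, not 58, so I'll check the hold before carrying.

```bash
python3 - <<'E'
from h import *
from cell import arm
s=arm.state();e=s['ee_pos']
d=arm.snapshot("side");P=heights(d);R=d["T"][:3,:3];t=d["T"][:3,3]
c=R.T@(e-t);u0=int(c[0]/c[2]*d["fx"]+d["cx"]);v0=int(c[1]/c[2]*d["fy"]+d["cy"]);print(u0,v0)
im=cv2.resize(d["color"][v0-35:v0+35,u0-35:u0+35,::-1],None,fx=8,fy=8,interpolation=cv2.INTER_CUBIC)
for z in(e[2]-4.6,e[2]+5.4):
    a=np.linspace(0,2*np.pi,60);X=np.stack([e[0]+29*np.cos(a),e[1]+29*np.sin(a),0*a+z],1);C=(X-t)@R
    cv2.polylines(im,[np.int32(np.stack([(C[:,0]/C[:,2]*d["fx"]+d["cx"]-u0+35)*8,(C[:,1]/C[:,2]*d["fy"]+d["cy"]-v0+35)*8],1))],True,(0,0,255),1)
cv2.imwrite("pics/a6.png",im)
E
```

```text
363 208
```

View pics/a6.png

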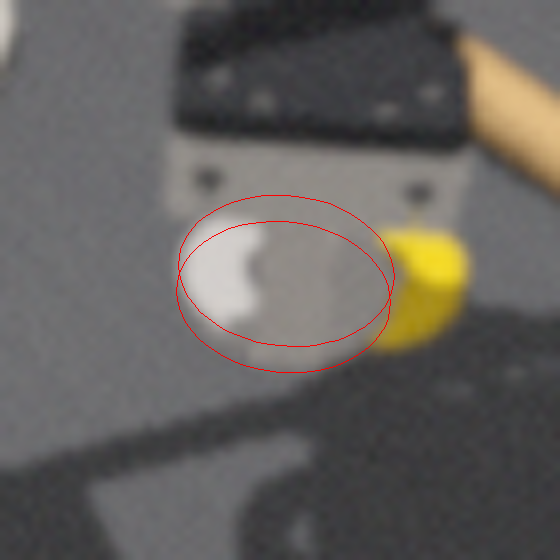

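```bash
python3 - <<'E'
from h import *
from cell import arm
s=arm.state();e=s['ee_pos'];print(e,s['opening'])
d=arm.snapshot("side");P=heights(d)
q=P.reshape(-1,3);w=q-e
U=np.stack([w@[-.729,.684,0],w@[.684,.729,0],w[:,2]],1)
m=(np.hypot(U[:,0],U[:,1])<40)&(abs(U[:,2])<20)
U=U[m]
for lo in range(-36,40,6):
    x=U[(U[:,0]>=lo)&(U[:,0]<lo+6)]
    if len(x): print(lo,len(x),"z",np.percentile(x[:,2],[5,50,95]).round(1),"y",np.percentile(x[:,1],[5,50,95]).round(1))
x=U[(U[:,2]>0)&(U[:,2]<14)&(abs(U[:,0])>10)&(abs(U[:,1])<24)]
A=np.c_[x[:,:2],np.ones(len(x))]
k=np.ones(len(x),bool)
for _ in range(4):
    p=np.linalg.lstsq(A[k],x[k,2],rcond=None)[0];k=abs(A@p-x[:,2])<2.5
print(p,k.sum(),len(x))
E
```

```text
[ 595.62774162 -130.06898127  114.11482094] 55.85723488303646
-30 13 z [1.7 5.9 8.2] y [-11.1  -1.7   9.5]
-24 38 z [-0.2  6.9  8.8] y [-19.   -6.1  10.9]
-18 38 z [2.1 7.8 9.8] y [-24.6  -6.9  12.9]
-12 15 z [ 4.8  7.4 11.5] y [-30.4 -15.7   3. ]
-6 7 z [12.2 14.2 17.2] y [-39.6 -38.7 -37.4]
0 6 z [10.9 13.6 17.7] y [-39.9 -39.2 -38.4]
6 15 z [1.9 6.6 9. ] y [-27.8 -12.7  13.3]
12 45 z [2.2 6.7 9.5] y [-25.6  -8.8  12.5]
18 42 z [0.9 7.  9.7] y [-21.7  -5.4  13.7]
24 30 z [1.7 6.8 8.8] y [-15.   -3.9  10.7]
[-1.02969090e-02  4.61816206e-03  7.38538022e+00] 178 207
```

It's level (slope about 1%) and centred. Carrying it over.

Call:
{"fn": "move_arm", "kwargs": {"deltas": [0.012, 0.018, 0, 0, 0, 0, 0.037, 0.056, 0, 0, 0, 0, 0.065, 0.099, 0, 0, 0, 0, 0.093, 0.141, 0, 0, 0, 0, 0.117, 0.178, 0, 0, 0, 0, 0.134, 0.203, 0, 0, 0, 0, 0.141, 0.214, 0, 0, 0, 0, 0.142, 0.215, 0, 0, 0, 0]}}

```text
t: 26.45
ee_pos: [638.9, 124.7, 114.3]
tcp_rot: [3.141, -0.001, 2.39]
force: [0.9, -1.3, -2.0]
opening: 56.0
finger_force: 30.0
```

Call:
{"fn": "move_arm", "kwargs": {"deltas": [0, 0, 0, 0, 0, 0, 0, 0, 0.002, 0, 0, 0, 0, 0, 0.006, 0, 0, 0, 0, 0, 0.012, 0, 0, 0, 0, 0, 0.017, 0, 0, 0, 0, 0, 0.02, 0, 0, 0, 0, 0, 0.02, 0, 0, 0, 0, 0, 0.02, 0, 0, 0]}}

```text
t: 27.45
ee_pos: [639.5, 123.9, 95.2]
tcp_rot: [3.139, -0.0, 2.388]
force: [0.2, 0.0, -1.7]
opening: 56.1
finger_force: 30.0
```

```bash
python3 - <<'E'
from h import *
from cell import arm
s=arm.state();print(s['t'],s['ee_pos'],s['tcp_rot'],s['opening'],s['force'])
print(goto(s,[639.5,124,76.6],2.388))
E
```

```text
27.45 [639.54564688 123.88480044  95.17842989] [ 3.13930107e+00 -1.46314953e-04  2.38819109e+00] 56.114169135810826 [ 0.17521594  0.00576947 -1.66910801]
[0.0001, 0.0, 0.0186, 0.013, -0.001, 0.001]
```

Call:
{"fn": "move_arm", "kwargs": {"deltas": [0, 0, 0.002, 0, 0, 0, 0, 0, 0.006, 0, 0, 0, 0, 0, 0.01, 0, 0, 0, 0, 0, 0.013, 0, 0, 0, 0, 0, 0.015, 0, 0, 0, 0, 0, 0.016, 0, 0, 0, 0, 0, 0.0165, 0, 0, 0, 0, 0, 0.017, 0, 0, 0]}}

```text
t: 28.45
ee_pos: [639.5, 123.8, 78.1]
tcp_rot: [3.139, -0.0, 2.388]
force: [-0.0, -0.5, -0.8]
opening: 55.9
finger_force: 30.0
```

Call:
{"fn": "move_arm", "kwargs": {"deltas": [0, 0, 0.0004, 0, 0, 0, 0, 0, 0.0008, 0, 0, 0, 0, 0, 0.0012, 0, 0, 0, 0, 0, 0.0016, 0, 0, 0, 0, 0, 0.002, 0, 0, 0, 0, 0, 0.002, 0, 0, 0, 0, 0, 0.002, 0, 0, 0, 0, 0, 0.002, 0, 0, 0]}}

```text
t: 29.45
ee_pos: [639.5, 123.8, 76.6]
tcp_rot: [3.139, -0.0, 2.388]
force: [-2.7, -0.7, 3.5]
opening: 56.5
finger_force: 30.0
```

Call:
{"fn": "move_arm", "kwargs": {"deltas": [0, 0, 0, 0, 0, 0, 0, 0, 0, 0, 0, 0, 0, 0, 0, 0, 0, 0, 0, 0, 0, 0, 0, 0, 0, 0, 0, 0, 0, 0, 0, 0, -0.008, 0, 0, 0, 0, 0, -0.025, 0, 0, 0, 0, 0, -0.04, 0, 0, 0], "jaw": 0.075}}

```text
t: 30.45
ee_pos: [640.0, 123.8, 118.1]
tcp_rot: [3.138, 0.001, 2.388]
force: [0.4, 0.6, 0.6]
opening: 75.3
finger_force: 0.0
```

```bash
python3 - <<'E'
from h import *
from cell import arm
s=arm.state();print(s['t'],s['ee_pos'],s['tcp_rot'],s['opening'],s['force'])
print(goto(s,[440.3,-267.4,115],2.388))
E
```

```text
30.45 [639.95115635 123.83450925 118.13734952] [3.13804613e+00 8.93669807e-04 2.38809367e+00] 75.27005096739971 [0.38436118 0.61535674 0.57676847]
[-0.1221, -0.4219, 0.0018, 0.02, 0.005, 0.001]
```

Call:
{"fn": "move_arm", "kwargs": {"deltas": [-0.005, -0.016, 0, 0, 0, 0, -0.014, -0.05, 0, 0, 0, 0, -0.027, -0.092, 0, 0, 0, 0, -0.039, -0.135, 0, 0, 0, 0, -0.052, -0.178, 0, 0, 0, 0, -0.064, -0.22, 0, 0, 0, 0, -0.076, -0.263, 0, 0, 0, 0, -0.088, -0.303, 0, 0, 0, 0]}}

```text
t: 31.45
ee_pos: [494.3, -159.2, 115.1]
tcp_rot: [3.14, -0.001, 2.387]
force: [-0.2, -0.6, -0.8]
opening: 75.1
finger_force: 0.0
```

Call:
{"fn": "move_arm", "kwargs": {"deltas": [-0.011, -0.037, 0, 0, 0, 0, -0.02, -0.07, 0, 0, 0, 0, -0.027, -0.094, 0, 0, 0, 0, -0.032, -0.11, 0, 0, 0, 0, -0.034, -0.117, 0, 0, 0, 0, -0.034, -0.119, 0, 0, 0, 0, -0.034, -0.119, 0, 0, 0, 0, -0.034, -0.119, 0, 0, 0, 0], "jaw": 0.06}}

```text
t: 32.45
ee_pos: [439.9, -266.9, 115.1]
tcp_rot: [3.139, -0.001, 2.389]
force: [-0.2, 0.9, -0.2]
opening: 60.1
finger_force: 0.0
```

```bash
python3 - <<'E'
from h import *
from cell import arm
s=arm.state();print(s['t'],s['ee_pos'],s['tcp_rot'],s['opening'],s['force'])
print(goto(s,[440.3,-267.4,5],2.388))
d=arm.snapshot("top")
cv2.imwrite("pics/a7.png",cv2.resize(d["color"][150:290,225:445,::-1],None,fx=3.6,fy=3.6,interpolation=cv2.INTER_CUBIC))
try:
    b=blob(d,289,183,82,w=16);print(cv2.minAreaRect(b),cv2.fitEllipse(b))
except Exception as x:print(x)
P=heights(d);q=P[160:210,265:318].reshape(-1,3);q=q[abs(q[:,2]-82)<5];print(len(q),q.mean(0),cv2.minEnclosingCircle(q[:,:2].astype(np.float32)))
d=arm.snapshot("side");b=blob(d,311,158,82,w=16);print(cv2.fitEllipse(b))
E
```

```text
32.45 [ 439.94510357 -266.89748557  115.0755726 ] [ 3.13946834e+00 -5.07776920e-04  2.38918673e+00] 60.11610969592408 [-0.16114899  0.87574072 -0.24984031]
[-0.0007, -0.0004, 0.1101, 0.012, -0.003, 0.007]
((634.4102172851562, 123.43949890136719), (91.51103973388672, 85.3730239868164), 1.6918590068817139) ((632.5664672851562, 120.87837219238281), (89.96000671386719, 95.53901672363281), 92.81885528564453)
236 [640.91650983 124.58944789  81.96638775] ((641.2514038085938, 124.41423797607422), 28.57358741760254)Traceback (most recent call last):
  File "<stdin>", line 11, in <module>
  File "h.py", line 15, in blob
    b=max(cs,key=lambda q:cv2.pointPolygonTest(q,(w*k,w*k),True))[:,0]
      ~~~^^^^^^^^^^^^^^^^^^^^^^^^^^^^^^^^^^^^^^^^^^^^^^^^^^^^^^^^
ValueError: max() iterable argument is empty
```

View pics/a7.png

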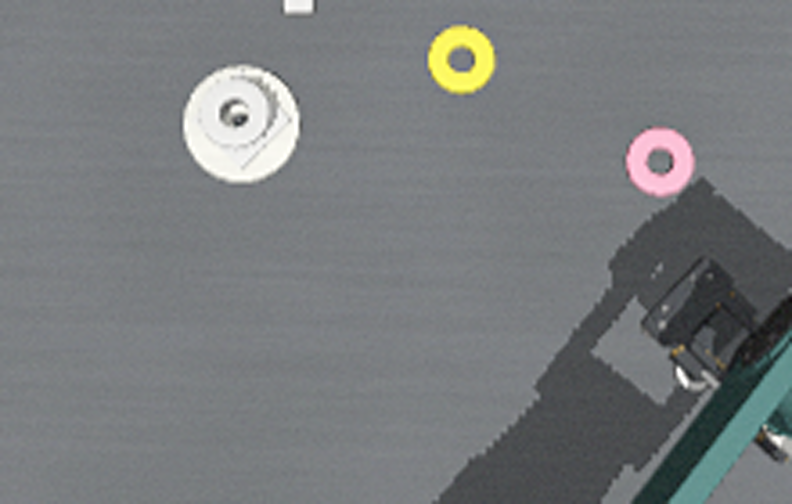

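The round plate sits level at z 82 (crop 235,112), with its centre at about (641,124.5). Now the collar.

Call:
{"fn": "move_arm", "kwargs": {"deltas": [0, 0, 0.008, 0, 0, 0, 0, 0, 0.025, 0, 0, 0, 0, 0, 0.046, 0, 0, 0, 0, 0, 0.068, 0, 0, 0, 0, 0, 0.087, 0, 0, 0, 0, 0, 0.1, 0, 0, 0, 0, 0, 0.108, 0, 0, 0, 0, 0, 0.109, 0, 0, 0]}}

```text
t: 33.55
ee_pos: [439.5, -267.1, 5.5]
tcp_rot: [3.14, -0.001, 2.388]
force: [-0.3, -0.9, -0.1]
opening: 60.0
finger_force: 0.0
```

Call:
{"fn": "move_arm", "kwargs": {"deltas": [0, 0, 0, 0, 0, 0, 0, 0, 0, 0, 0, 0, 0, 0, 0, 0, 0, 0, 0, 0, 0, 0, 0, 0, 0, 0, 0, 0, 0, 0, 0, 0, 0, 0, 0, 0, 0, 0, 0, 0, 0, 0, 0, 0, 0, 0, 0, 0], "jaw": 0.028, "squeeze": 25}}

```text
t: 34.55
ee_pos: [440.1, -267.6, 6.7]
tcp_rot: [3.14, 0.001, 2.388]
force: [-1.1, -0.7, 5.5]
opening: 35.4
finger_force: 25.0
```

Call:
{"fn": "move_arm", "kwargs": {"deltas": [0, 0, -0.008, 0, 0, 0, 0, 0, -0.025, 0, 0, 0, 0, 0, -0.048, 0, 0, 0, 0, 0, -0.073, 0, 0, 0, 0, 0, -0.095, 0, 0, 0, 0, 0, -0.11, 0, 0, 0, 0, 0, -0.118, 0, 0, 0, 0, 0, -0.119, 0, 0, 0]}}

```text
t: 35.55
ee_pos: [439.6, -267.5, 125.3]
tcp_rot: [3.14, -0.0, 2.388]
force: [-0.4, -0.0, -0.7]
opening: 35.0
finger_force: 25.0
```

```bash
python3 - <<'E'
from h import *
from cell import arm
s=arm.state();print(s['t'],s['ee_pos'],s['tcp_rot'],s['opening'],s['force'])
print(goto(s,[639.8,124,125],2.388))
E
```

```text
35.55 [ 439.64338707 -267.53332044  125.32278749] [ 3.13961414e+00 -1.38759979e-04  2.38806639e+00] 35.01659470574235 [-0.35133505 -0.00165734 -0.65339504]
[0.1219, 0.4225, 0.0012, 0.011, -0.001, 0.0]
```

Call:
{"fn": "move_arm", "kwargs": {"deltas": [0.005, 0.016, 0, 0, 0, 0, 0.014, 0.05, 0, 0, 0, 0, 0.027, 0.092, 0, 0, 0, 0, 0.039, 0.135, 0, 0, 0, 0, 0.052, 0.178, 0, 0, 0, 0, 0.064, 0.22, 0, 0, 0, 0, 0.076, 0.263, 0, 0, 0, 0, 0.088, 0.303, 0, 0, 0, 0]}}

```text
t: 36.55
ee_pos: [582.6, 16.5, 124.5]
tcp_rot: [3.141, -0.002, 2.389]
force: [0.5, 0.0, 0.1]
opening: 35.1
finger_force: 25.0
```

Call:
{"fn": "move_arm", "kwargs": {"deltas": [0.011, 0.037, 0, 0, 0, 0, 0.02, 0.07, 0, 0, 0, 0, 0.027, 0.094, 0, 0, 0, 0, 0.032, 0.11, 0, 0, 0, 0, 0.034, 0.117, 0, 0, 0, 0, 0.034, 0.119, 0, 0, 0, 0, 0.034, 0.119, 0, 0, 0, 0, 0.034, 0.119, 0, 0, 0, 0]}}

```text
t: 37.55
ee_pos: [639.2, 123.0, 126.1]
tcp_rot: [3.14, -0.0, 2.387]
force: [0.3, -0.5, -1.1]
opening: 35.3
finger_force: 25.0
```

Call:
{"fn": "move_arm", "kwargs": {"deltas": [0, 0, 0.002, 0, 0, 0, 0, 0, 0.006, 0, 0, 0, 0, 0, 0.011, 0, 0, 0, 0, 0, 0.016, 0, 0, 0, 0, 0, 0.019, 0, 0, 0, 0, 0, 0.02, 0, 0, 0, 0, 0, 0.02, 0, 0, 0, 0, 0, 0.02, 0, 0, 0]}}

```text
t: 38.55
ee_pos: [639.5, 123.8, 106.2]
tcp_rot: [3.139, -0.0, 2.388]
force: [-0.8, -0.3, -0.3]
opening: 35.2
finger_force: 25.0
```

```bash
python3 - <<'E'
from h import *
from cell import arm
s=arm.state();print(s['t'],s['ee_pos'],s['tcp_rot'],s['opening'],s['force'])
print(goto(s,[640,124,88.5],2.388))
d=arm.snapshot("side");P=heights(d);w=P.reshape(-1,3)-[640,124,0]
q=w[(np.hypot(w[:,0],w[:,1])<40)&(w[:,2]>75)&(w[:,2]<86)];print(len(q),q.mean(0))
cv2.imwrite("pics/a8.png",cv2.resize(d["color"][100:200,260:360,::-1],None,fx=5,fy=5,interpolation=cv2.INTER_CUBIC))
E
```

```text
38.55 [639.54469119 123.82736953 106.24122546] [ 3.13922313e+00 -8.33223535e-05  2.38814649e+00] 35.16879472502849 [-0.78377278 -0.3059552  -0.31272682]
[-0.0002, 0.0004, 0.0177, 0.014, -0.0, 0.001]
202 [-6.7492761  -6.62535543 82.44601099]
```

View pics/a8.png

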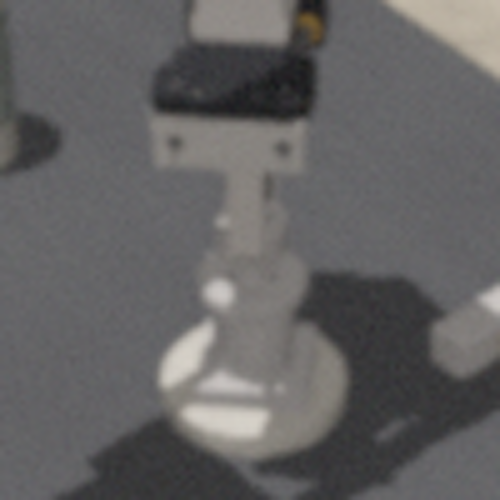

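The collar is held centred over the stack (collar at crop 250,225, round plate at 252,285). Lowering.

Call:
{"fn": "move_arm", "kwargs": {"deltas": [0, 0, 0.002, 0, 0, 0, 0, 0, 0.006, 0, 0, 0, 0, 0, 0.01, 0, 0, 0, 0, 0, 0.013, 0, 0, 0, 0, 0, 0.015, 0, 0, 0, 0, 0, 0.0155, 0, 0, 0, 0, 0, 0.016, 0, 0, 0, 0, 0, 0.016, 0, 0, 0]}}

```text
t: 39.6
ee_pos: [639.4, 123.8, 90.1]
tcp_rot: [3.139, -0.0, 2.388]
force: [-0.4, 0.3, -1.2]
opening: 35.7
finger_force: 25.0
```

Call:
{"fn": "move_arm", "kwargs": {"deltas": [0, 0, 0.0004, 0, 0, 0, 0, 0, 0.0008, 0, 0, 0, 0, 0, 0.0012, 0, 0, 0, 0, 0, 0.0015, 0, 0, 0, 0, 0, 0.0018, 0, 0, 0, 0, 0, 0.0018, 0, 0, 0, 0, 0, 0.0018, 0, 0, 0, 0, 0, 0.0018, 0, 0, 0]}}

```text
t: 40.6
ee_pos: [639.5, 123.8, 88.7]
tcp_rot: [3.139, -0.0, 2.388]
force: [-1.2, -0.5, 4.7]
opening: 35.3
finger_force: 25.0
```

Contact. Releasing, rising and backing away.

Call:
{"fn": "move_arm", "kwargs": {"deltas": [0, 0, 0, 0, 0, 0, 0, 0, 0, 0, 0, 0, 0, 0, 0, 0, 0, 0, 0, 0, 0, 0, 0, 0, 0, 0, 0, 0, 0, 0, 0, 0, -0.008, 0, 0, 0, 0, 0, -0.025, 0, 0, 0, 0, 0, -0.045, 0, 0, 0], "jaw": 0.06}}

```text
t: 41.6
ee_pos: [639.6, 123.7, 134.9]
tcp_rot: [3.139, 0.0, 2.388]
force: [-0.0, 0.7, -0.6]
opening: 60.2
finger_force: 0.0
```

Call:
{"fn": "move_arm", "kwargs": {"deltas": [0, 0, -0.015, 0, 0, 0, 0, -0.01, -0.03, 0, 0, 0, 0, -0.03, -0.04, 0, 0, 0, 0, -0.06, -0.04, 0, 0, 0, 0, -0.1, -0.04, 0, 0, 0, 0, -0.14, -0.04, 0, 0, 0, 0, -0.18, -0.04, 0, 0, 0, 0, -0.2, -0.04, 0, 0, 0]}}

```text
t: 42.6
ee_pos: [501.1, -23.5, 173.5]
tcp_rot: [3.139, 0.0, 2.387]
force: [-0.2, -0.6, 0.5]
opening: 60.2
finger_force: 0.0
```

Call:
{"fn": "move_arm", "kwargs": {"deltas": [0, -0.02, 0, 0, 0, 0, 0, -0.04, 0, 0, 0, 0, 0, -0.05, 0, 0, 0, 0, 0, -0.05, 0, 0, 0, 0, 0, -0.05, 0, 0, 0, 0, 0, -0.05, 0, 0, 0, 0, 0, -0.05, 0, 0, 0, 0, 0, -0.05, 0, 0, 0]}}

```text
validation failed for argument at $.de...
```

```bash
python3 - <<'E'
from h import *
from cell import arm
s=arm.state();print(s['t'],s['ee_pos'],s['force'])
d=arm.snapshot("top");q=heights(d)[155:215,260:320].reshape(-1,3)
for z in(102,82,27):
    p=q[abs(q[:,2]-z)<4];print(z,len(p),p.mean(0),cv2.minEnclosingCircle(p[:,:2].astype(np.float32)) if len(p) else 0)
i=d["color"][110:260,160:470,::-1];j=arm.snapshot("side")["color"][90:200,230:380,::-1]
a=cv2.resize(i,(775,375));b=cv2.resize(j,(300,220))
cv2.imwrite("pics/a9.png",np.vstack([a,cv2.copyMakeBorder(b,0,0,0,475,cv2.BORDER_CONSTANT)]))
E
```

```text
42.6 [501.13769676 -23.50373229 173.47758238] [-0.15297411 -0.63357175  0.51007085]
102 60 [641.16032899 124.01737098 101.53178172] ((641.3175048828125, 124.34664154052734), 17.635469436645508)
82 149 [640.58297478 124.12651859  81.820143  ] ((641.1338500976562, 124.47240447998047), 28.69219398498535)
27 88 [631.35691476 115.21482971  27.49622729] ((641.6053466796875, 123.26078796386719), 41.42922592163086)
```

View pics/a9.png

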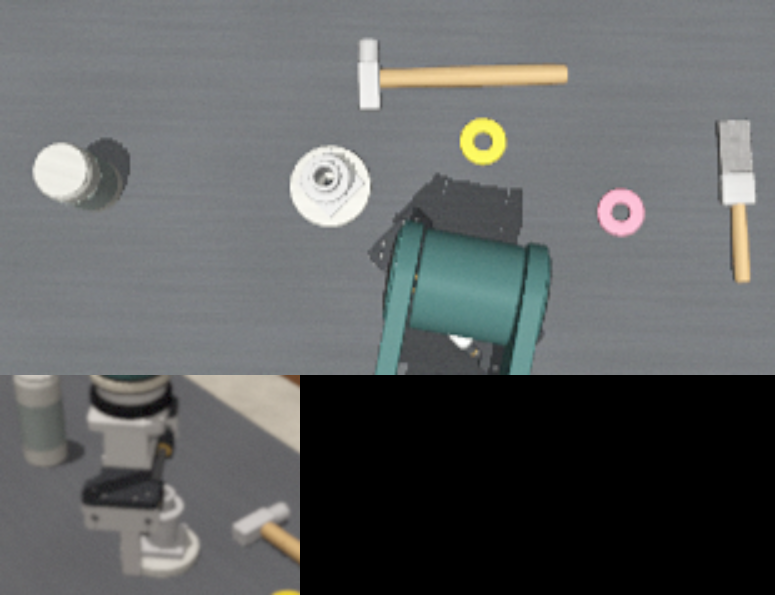

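The stack is complete and concentric at about (641,124), with tops at z 102, 82 and 27. The hammer, brush and can haven't moved. The last move call was refused because I left a number out of its list; it wasn't needed, as the arm is already clear.

```bash
python3 -c "
from cell import arm
print(arm.state()['dq'].round(3));print(arm.sign_off())"
```

```text
[ 0.034  0.036 -0.03   0.023 -0.019  0.02 ]
the job is handed in; nothing more can be done
None
```

The post foot is built on the jig and handed in at about 43 s: square plate, long tube, round plate and collar were set down in that order, the two upper parts measured within about 2 mm of the pin, and the hammer, brush, can and look-alikes were left alone.

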